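Lock the lamp hatch of the microscope's light-source box

TASK

The lamp hatch of the microscope's light-source box stands ajar on its spring. With the fingertips only, set in the slot of each of its two quarter-turn fasteners, press the hatch down and turn the fastener a quarter turn clockwise to its stop, so that both are locked and the hatch stays shut by itself. Pick nothing up and leave the things standing around and on the box where they are.

Things in the scene. Friction and masses are not known exactly. Their poses are not given: they have to be found in the camera images.
- unit: the microscope's white light-source box, 300 (x) x 300 (y) x 90 mm high, fixed to the table; origin at the centre of its underside, z up, x away from the robot. The hatch covers the front 185 mm of its top; behind that is a rear deck 90 mm above the table. Fastener axes lie at x = -94, y = +75 and -75 mm in this frame; with the hatch pressed right down their slot floors are 96 mm and their rims 112 mm above the table.
- hatch (a joint): opening angle of the hatch, rad: 0 pressed right down on its gasket, 0.16 ajar (start). A spring lifts it to 0.16 whenever it is free; pressing it down at a fastener takes about 2 N at first and 5 N at the bottom, a little less nearer the free edge and more nearer the hinge. When locked it rides up against the keepers at about 0.02 to 0.03. Hinged along the far side, 134 mm behind the fasteners' axes; ajar, the fasteners stand about 21 mm higher than when shut.
- hatch_edge (a point): middle of the hatch's free edge (the side towards the robot), on its top face; the hatch is a grey plate 183 x 298 x 8 mm
- left_slot (a point): round aluminium quarter-turn fastener on the hatch, 90 mm across, with a straight black-floored slot 40 mm wide and 16 mm deep right across its middle, open at both rim ends. This point is on the turning axis at the slot's floor; its z axis is the turning axis (up, normal to the hatch), its y axis runs along the slot. The left (+y) one seen from the robot. 
- fastener_left (a joint): left fastener's angle, rad, growing clockwise from above: near 0 open (slot parallel to the hatch's free edge; starts 0 to 0.35), 1.57 locked at its stop (slot square to that edge). Stays where left; needs 3 to 12 N on the slot's side 25 mm off the axis. Past 0.6 its tongue passes under a keeper, only while the hatch is pressed to within 3 mm of its lowest there; else it jams near 1.0.
- right_slot (a point): round aluminium quarter-turn fastener on the hatch, 90 mm across, with a straight black-floored slot 40 mm wide and 16 mm deep right across its middle, open at both rim ends. This point is on the turning axis at the slot's floor; its z axis is the turning axis (up, normal to the hatch), its y axis runs along the slot. The right (-y) one seen from the robot. 
- fastener_right (a joint): right fastener's angle, rad, growing clockwise from above: near 0 open (slot parallel to the hatch's free edge; starts 0 to 0.35), 1.57 locked at its stop (slot square to that edge). Stays where left; needs 3 to 12 N on the slot's side 25 mm off the axis. Past 0.6 its tongue passes under a keeper, only while the hatch is pressed to within 3 mm of its lowest there; else it jams near 1.0.
- jar: amber glass specimen jar, 44 mm across, 60 mm tall, standing on the box's rear deck; origin under its centre; leave it alone
- eyepiece: spare black eyepiece, 40 mm across, 52 mm tall, standing on the box's rear deck; origin under its centre; leave it alone
- dish: glass dish, 80 mm across, 16 mm tall, on the table beside the box; leave it alone
- dropper: clear dropper bottle, 36 mm across, 85 mm tall, on the table beside the box; leave it alone
- slidebox: wooden slide box 90 x 60 x 30 mm on the table beside the box; leave it alone
- driver: screwdriver, 160 mm long, lying on the table beside the box; leave it alone (it is not needed)
- cap: black lens cap, 52 mm across, 18 mm tall, on the table beside the box; leave it alone

How it is judged:
By the outcome, as a careful person would: the job done as asked, in the order asked, and still so for the second after the job is handed in, with the robot touching nothing.
It also fails if it takes over 58 s, if anything falls off the work surface, if the arm or the gripper's body presses on something with over 40 N, if the wrist force passes 120 N, or if a joint passes its speed limit or range.

ROBOT

A 7-joint arm with a two-finger parallel gripper is mounted at the origin on the work surface. World frame = base frame: x ahead of the robot, y to its left, z up, the work surface at z = 0. Lengths are in m, angles in rad, forces in N, time in s.
With the tool pointing down it reaches from about 0.35 to 0.9 m from the base axis. Payload 8.1 kg.
Tool frame: the origin (TCP) lies midway between the tips of the shut fingers; the grasp point (between the pads) lies arm.grasp_offset behind it (arm.grasp_offset is the distance from the TCP to the grasp point, in m); z points along the fingers, y is the line along which they close (so a half turn about z gives the same grasp; the last joint's range is limited). The gripper opens to 92 mm and grips with 3 to 60 N. Pads are 19 mm wide; open, the fingers measure 130 mm over their backs; the gripper's body (75 mm by 190 mm) begins 47 mm behind the grasp point.
Start: joints at [-1.349, 0.434, 0.025, 1.573, -0.012, 1.134, -0.075], TCP at [0.199, 0.592, 0.227] pointing down, gripper open.
Joint ranges: [-2.62, 2.62], [-0.44, 2.09], [-1.27, 1.32], [0.08, 2.57], [-1.32, 4.46], [0.12, 2], [-2.74, 2.74]. Speed limits (rad/s): [2.22, 2.22, 3.01, 3.01, 3.14, 3.14, 3.14].

INTERFACE

Orientations are given as a rotation vector (axis times angle).
In Python, from cell import observe, imaging, arm gives the robot as it stands.
- The arm moves only by the tool apply_moves, never from a script. Its argument "commands" is a list of rows, each a list of 5 numbers: the opening in per cent of the stroke, from 0 (shut) to 100 (fully open), then the shift along the world's x, y, z in units of 0.06 m (1.0 is 0.06 m), then the turn about the world's z in units of 0.5 rad (1.0 is 0.5 rad). A call has 1 to 12 rows; each row shifts and turns the commanded pose from where the row before left it; what a row does not reach is not made up. A row lasts 1/8 s, in which the tool goes at most 62.5 mm and 10.7 degrees, less where a joint would pass 70% of its speed; a pose out of reach is approached as far as the arm can. A call with a number of a shift or a turn outside -1 to 1 is refused whole. A call with a gripper value outside its range is refused whole. The fingers move at their own pace and stop on an object; "newtons" is the grip in N (left out, the last holds). Time passes only in rows, so rows that do not move let the fingers close. It gives the time, the measured TCP pose, the force, the opening and the grip force at its end, in the units of the state.
- observe(): the state, without advancing time (a new reading comes with each control period).
- imaging.get_image(name): name is "scene" or "side" or "wrist"; returns (picture, depth): 400x640x3 uint8, red, green, blue; 400x640 float32, m along the optical axis (not along the pixel's ray), 0 where there is no reading.
- imaging.camera_params(name): a dict with "camera_matrix" (3x3 intrinsics, pixels), "origin" and "rotation" of the camera in the world; the wrist camera has in their place "tool_from_camera" (4x4, takes a point from camera to tool coordinates, whose origin is the TCP and whose axes are the flange's). Camera axes: x right, y up, looking along -z (the intrinsics and any distortion apply to the point x, -y, -z); pixel columns grow to the right and rows downward; lengths in m; the calibration is good to about 2 mm. The wrist camera is an equidistant fisheye: a pixel r from the principal point sees the ray r / f radians off the axis. A picture is of the moment at which its call begins: read the wrist's pose just before it. camera_params takes no time and is no camera call.
- arm.sign_off(): hands the job in; it is judged then, once.
The state is a dict: "clock": time; "joints": joint angles; "dq": joint speeds; "joint_efforts": joint torques, N m; "position": TCP position; "ee_rot": TCP orientation; "force": force on the tool from outside, world axes, zero at the start; "ft_torque": the same for the moment, N m; "width": opening from 0.0 (shut) to 1.0 (fully open); "gripper_force": force on a finger pad.
Only numpy, scipy, OpenCV 4.12 (cv2) and the standard library are available. Lean on these libraries where they do the work, as an engineer would, in place of code of your own. Each camera call takes 0.05 s, during which the arm holds its last target. There are 200 camera calls.

## Working session

There is one attempt and no reset: what is moved stays moved. The work goes in short steps, Python scripts to look and compute and a tool call to move; the robot and the scene stay as the last step left them, time stands still between calls to the robot, and variables do not carry over. Pictures are saved under pics/ and viewed, at most 10 in all, crops included, and the job is handed in when it is done.

Besides the shell and the picture viewer there is one more tool, called after ">>>" by a JSON object that holds its "name" and its "arguments". apply_moves: Moves the arm, as the interface text tells. Its arguments: {"type":"object","properties":{"commands":{"type":"array"},"newtons":{"type":"number"}},"required":["commands"]}

```bash
mkdir -p pics; ls
python3 - <<'E'
from cell import observe, imaging, arm
import cv2
s=observe();print(s, arm.grasp_offset)
for n in("scene","side"):
    im,d=imaging.get_image(n);cv2.imwrite(f"pics/{n}0.png",im[:,:,::-1])
    import numpy as np;np.save(f"{n}0.npy",d)
    print(n,imaging.camera_params(n))
print(imaging.camera_params("wrist"))
E
```

```text
pics
{'clock': 0.0, 'joints': array([-1.34860125,  0.43519619,  0.02500455,  1.57410886, -0.01161664,
        1.13398951, -0.07511263]), 'dq': array([-0.00043141,  0.00052249,  0.00018096, -0.00209511,  0.0012791 ,
       -0.00069571,  0.00037638]), 'joint_efforts': array([ 1.85463236e-04, -6.67855167e+01,  9.84759182e-01, -3.14450705e+01,
       -6.05320581e-02,  4.27888229e-02,  2.03947584e-04]), 'position': array([0.19934935, 0.59181269, 0.22595743]), 'ee_rot': array([-5.08112165e-01, -3.10011424e+00,  2.43839661e-03]), 'force': array([-0.30648972,  0.47192731,  0.68996838]), 'ft_torque': array([ 0.00355508, -0.01190446,  0.02887145]), 'gripper_force': 0.0, 'width': 0.9987341981554338} 0.0188
scene {'camera_matrix': array([[438.39880375,   0.        , 322.59206323],
       [  0.        , 438.39880375, 196.5481912 ],
       [  0.        ,   0.        ,   1.        ]]), 'origin': array([1.11409859, 0.55432645, 0.545096  ]), 'rotation': array([0.48246033, 1.16957019, 2.1224023 ])}
side {'camera_matrix': array([[373.42041004,   0.        , 317.60221305],
       [  0.        , 373.42041004, 190.21612591],
       [  0.        ,   0.        ,   1.        ]]), 'origin': array([ 0.31324587, -0.46230294,  0.6215303 ]), 'rotation': array([ 0.76032814, -0.19427315, -0.45287767])}
{'camera_matrix': array([[309.70691629,   0.        , 324.58129468],
       [  0.        , 309.70691629, 198.66350348],
       [  0.        ,   0.        ,   1.        ]]), 'tool_from_camera': array([[ 2.31168478e-05,  9.66692307e-01,  2.55941366e-01,
         6.77038258e-02],
       [ 9.99999876e-01, -1.49512773e-04,  4.74389915e-04,
         2.62851045e-05],
       [ 4.96855585e-04,  2.55941323e-01, -9.66692191e-01,
        -1.57250527e-01],
       [ 0.00000000e+00,  0.00000000e+00,  0.00000000e+00,
         1.00000000e+00]])}
```

View pics/scene0.png

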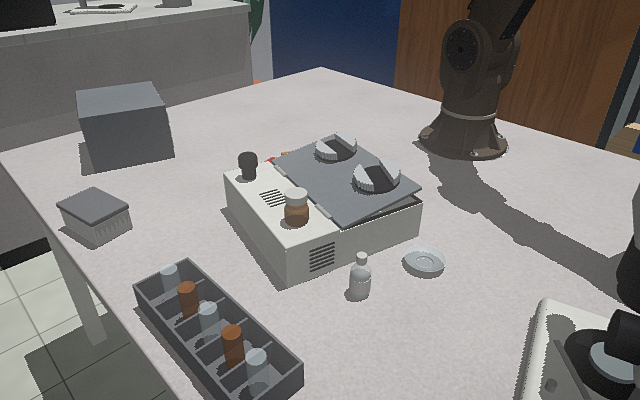

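View pics/side0.png

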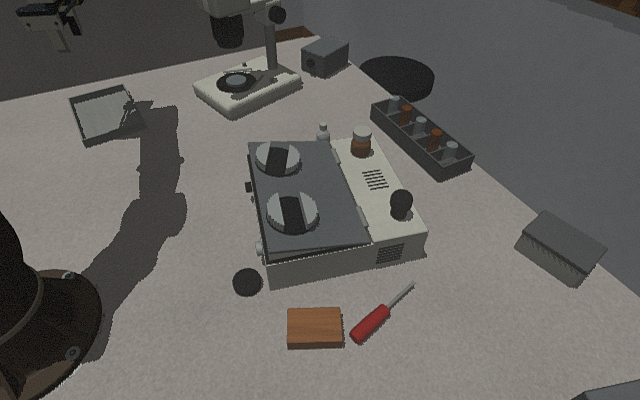

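The side view shows the hatch, with the left fastener at (277,158), the right one at (292,212), the free edge on the left from (248,143) to (265,250), and the jar and eyepiece on the rear deck. I'll turn these into world points using depth.

```bash
cat > h.py <<'E'
import numpy as np, cv2
from scipy.spatial.transform import Rotation as R
from cell import observe, imaging, arm
def cloud(n,d):
    p=imaging.camera_params(n);K=p["camera_matrix"]
    v,u=np.mgrid[:400,:640]
    c=np.stack([(u-K[0,2])/K[0,0]*d,-(v-K[1,2])/K[1,1]*d,-d],-1)
    return c@R.from_rotvec(p["rotation"]).as_matrix().T+p["origin"]
E
python3 - <<'E'
from h import *
im=cv2.imread("pics/side0.png");P=cloud("side",np.load("side0.npy"))
for u,v in[(200,230),(320,190),(340,215),(262,180),(380,175),(385,220),(270,235)]:print((u,v),P[v,u].round(4),im[v,u])
for n,roi in(("L",(245,135,310,185)),("R",(258,183,328,242))):
    u0,v0,u1,v1=roi
    g=im[v0:v1,u0:u1].astype(int);Q=P[v0:v1,u0:u1]
    m=(g.min(2)>125)
    q=Q[m]; print(n,m.sum(),np.percentile(q[:,2],[5,25,50,75,95]).round(4))
    pl=np.linalg.lstsq(np.c_[q[:,:2],np.ones(len(q))],q[:,2],rcond=None)[0]
    for _ in range(8):
        r=q[:,2]-np.c_[q[:,:2],np.ones(len(q))]@pl; k=abs(r)<.003
        pl=np.linalg.lstsq(np.c_[q[k][:,:2],np.ones(k.sum())],q[k][:,2],rcond=None)[0]
    t=q[k];c,rad=cv2.minEnclosingCircle(t[:,:2].astype(np.float32))
    print("circle",c,rad,k.sum(),"plane",pl,"z",pl@[*c,1])
    b=(g.max(2)<45); s=Q[b]; s=s[np.hypot(*(s[:,:2]-c).T)<.04]
    w,V=np.linalg.eigh(np.cov(s[:,:2].T));print("slot",len(s),s.mean(0),np.degrees(np.arctan2(V[1,1],V[0,1])),np.sqrt(w))
# hatch plane: grey points
g=im.astype(int)
m=(g.max(2)<110)&(g.min(2)>55)&(P[...,2]>.09)&(P[...,2]<.15);m[:130]=0;m[260:]=0;m[:,:240]=0;m[:,375:]=0
q=P[m];print(m.sum());r=cv2.minAreaRect(q[:,:2].astype(np.float32));print(r,cv2.boxPoints(r))
E
```

```text
(200, 230) [ 0.3256  0.0883 -0.0021] [122 126 131]
(320, 190) [ 0.5607 -0.0071  0.096 ] [85 85 83]
(340, 215) [ 0.5638 -0.0809  0.0951] [89 86 85]
(262, 180) [0.4637 0.0522 0.1151] [88 88 86]
(380, 175) [ 0.6981 -0.017   0.0864] [148 157 157]
(385, 220) [ 0.636  -0.1244  0.0875] [151 161 159]
(270, 235) [ 0.4255 -0.0815  0.1172] [87 86 85]
L 745 [-3.800e-03 -2.300e-03  1.000e-04  1.292e-01  1.369e-01]
circle (0.5587734580039978, 0.188866525888443) 0.13900825381278992 102 plane [-0.06477165 -0.58266842  0.21310734] z 0.06686810445673821
slot 0 [nan nan nan] nan [nan nan]
R 549 [0.0973 0.1259 0.1327 0.1353 0.1374]
circle (0.48053112626075745, -0.051069315522909164) 0.04527846723794937 519 plane [-0.15753502  0.03495318  0.20813056] z 0.1306450449682922
slot 532 [ 0.47960388 -0.0531818   0.11448714] 73.49827812794118 [0.00993371 0.02251279]
6826
((0.5688389539718628, 0.002515256404876709), (0.29916441440582275, 0.257939875125885), 76.470947265625) [[ 0.40845475 -0.11274524]
 [ 0.65923715 -0.17308728]
 [ 0.72922313  0.11777575]
 [ 0.47844076  0.1781178 ]]
  avg = a.mean(axis, **keepdims_kw)
  ret = um.true_divide(
<stdin>:16: RuntimeWarning: Degrees of freedom <= 0 for slice
  c *= np.true_divide(1, fact)
  c *= np.true_divide(1, fact)
<stdin>:16: RuntimeWarning: Mean of empty slice.
```

Run:
```python
from h import *
im=cv2.imread("pics/side0.png");P=cloud("side",np.load("side0.npy"));g=im.astype(int)
for n,roi in(("L",(245,135,310,185)),("R",(258,183,328,242))):
    u0,v0,u1,v1=roi
    G=g[v0:v1,u0:u1];Q=P[v0:v1,u0:u1]
    m=(G.min(2)>110)&(Q[...,2]>.124)&(Q[...,2]<.15)
    q=Q[m];c,rad=cv2.minEnclosingCircle(q[:,:2].astype(np.float32));c=np.array(c)
    print(n,c,rad,m.sum(),np.median(q[:,2]))
    b=(G.max(2)<60)&(Q[...,2]>.1)&(Q[...,2]<.125)&(np.hypot(*(np.moveaxis(Q[...,:2]-c,-1,0)))<.043)
    s=Q[b];r=cv2.minAreaRect(s[:,:2].astype(np.float32));w,V=np.linalg.eigh(np.cov(s[:,:2].T))
    print("slot",len(s),s.mean(0),np.degrees(np.arctan2(V[1,1],V[0,1])),r)
m=(P[...,2]>.092)&(P[...,2]<.15);m[:130]=0;m[260:]=0;m[:,:240]=0;m[:,375:]=0
k=cv2.connectedComponentsWithStats(m.astype(np.uint8));i=1+k[2][1:,4].argmax();q=P[k[1]==i]
q=q[q[:,2]<.122];r=cv2.minAreaRect(q[:,:2].astype(np.float32));print(r,cv2.boxPoints(r))
# unit front edge/box: all >.06
m=(P[...,2]>.08)&(P[...,2]<.15);m[:130]=0;m[260:]=0;m[:,:240]=0;m[:,430:]=0
k=cv2.connectedComponentsWithStats(m.astype(np.uint8));i=1+k[2][1:,4].argmax();q=P[k[1]==i]
r=cv2.minAreaRect(q[:,:2].astype(np.float32));print(r,cv2.boxPoints(r))
```

```text
L [0.51456279 0.09366901] 0.044693849980831146 387 0.13262988119666302
slot 499 [0.51250314 0.09243043 0.11484172] 62.14885651451241 ((0.5237877368927002, 0.08880615234375), (0.08518204092979431, 0.0635153129696846), 60.3141975402832)
R [ 0.48018891 -0.05251057] 0.04480617120862007 592 0.1337499362024839
slot 705 [ 0.47955838 -0.05507619  0.11434699] 75.84401424034486 ((0.49101829528808594, -0.055972304195165634), (0.08558293431997299, 0.060729824006557465), 72.66199493408203)
((0.522049069404602, 0.013332992792129517), (0.3000524044036865, 0.16239000856876373), 76.43820190429688) [[ 0.40793774 -0.11347037]
 [ 0.5657999  -0.15154985]
 [ 0.6361604   0.14013636]
 [ 0.47829825  0.17821583]]
((0.5821442008018494, -0.0015206485986709595), (0.3006182014942169, 0.3001837730407715), 76.33165740966797) [[ 0.40078473 -0.11210606]
 [ 0.6924672  -0.18303987]
 [ 0.7635037   0.10906476]
 [ 0.4718212   0.17999858]]
```

Run:
```python
from h import *
P=cloud("side",np.load("side0.npy"))
for u,v in[(105,90),(197,85),(250,110),(240,80),(225,30),(275,15),(270,45),(322,128)]:print((u,v),P[v,u].round(3))
a,b=np.array([.2,.59]),np.array([.51,.094])
t=np.clip((P[...,:2]-a)@(b-a)/((b-a)@(b-a)),0,1);d=np.linalg.norm(P[...,:2]-a-t[...,None]*(b-a),axis=-1)
m=(d<.13)&(t>.25)&(P[...,2]<1);print(P[m][:,2].max(),(P[m][:,2]>.16).sum(),P[m][P[m][:,2]>.16][:5])
```

```text
(105, 90) [0.213 0.736 0.019]
(197, 85) [0.464 0.6   0.041]
(250, 110) [0.574 0.455 0.006]
(240, 80) [0.583 0.549 0.053]
(225, 30) [0.556 0.52  0.218]
(275, 15) [0.707 0.541 0.224]
(270, 45) [0.7   0.583 0.123]
(322, 128) [0.674 0.196 0.077]
0.13889802953346814 0 []
```

The path is clear, and the measured sizes agree (150 mm between fasteners, 300 mm box). I'm heading for a point above the left fastener.

>>> {"name": "apply_moves", "arguments": {"commands": [[41,0.43,-0.69,-0.03,-0.02],[41,0.43,-0.69,-0.03,-0.02],[41,0.43,-0.69,-0.03,-0.02],[41,0.43,-0.69,-0.03,-0.02],[41,0.43,-0.69,-0.03,-0.02],[41,0.43,-0.69,-0.03,-0.02],[41,0.43,-0.69,-0.03,-0.02],[41,0.43,-0.69,-0.03,-0.02],[41,0.43,-0.69,-0.03,-0.02],[41,0.43,-0.69,-0.03,-0.02],[41,0.43,-0.69,-0.03,-0.02],[41,0.43,-0.69,-0.03,-0.02]]}}

```text
clock: 1.6
position: [0.5095, 0.0941, 0.2049]
ee_rot: [-0.693, -3.064, 0.0]
force: [1.8, -0.1, -0.3]
width: 0.408
gripper_force: 0.0
```

```bash
cat >> h.py <<'E'
def pose():
    s=observe();M=R.from_rotvec(s["ee_rot"]).as_matrix()
    print("t",round(s["clock"],2),"pos",s["position"].round(4),"yang",round(np.degrees(np.arctan2(M[1,1],M[0,1])),1),"tz",M[:,2].round(3),"F",s["force"].round(1),"T",s["ft_torque"].round(2),"w",round(s["width"],3),"q",s["joints"].round(2))
    return s
E
python3 - <<'E'
from h import *
s=pose();im,d=imaging.get_image("wrist");cv2.imwrite("pics/w1.png",im[:,:,::-1])
E
```

```text
t 1.6 pos [0.5095 0.0941 0.2049] yang 64.5 tz [-0.  0. -1.] F [ 1.8 -0.1 -0.3] T [-0.   -0.03 -0.04] w 0.408 q [-0.52  0.28  0.3   1.88 -0.1   0.99  0.94]
```

View pics/w1.png

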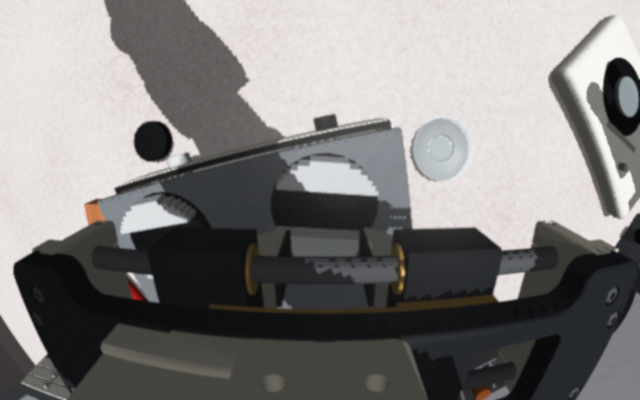

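The wrist view shows the left fastener centred near (325,195). Its slot is parallel to the closing line, and the fingertips at (290,245) and (375,245) line up with it. I'll descend into it now.

>>> {"name": "apply_moves", "arguments": {"commands": [[41,0.01,0,-0.4,-0.02],[41,0.02,0,-0.4,-0.02],[41,0,0,-0.3,0],[41,0,0,-0.2,0],[41,0,0,-0.1,0],[41,0,0,0,0]]}}

```text
clock: 2.4
position: [0.5108, 0.0956, 0.1211]
ee_rot: [-0.724, -3.057, 0.0]
force: [0.4, 1.0, 0.2]
width: 0.413
gripper_force: 0.0
```

Run:
```python
from h import *
pose()
```

```text
t 2.4 pos [0.5108 0.0956 0.1211] yang 63.4 tz [-0. -0. -1.] F [0.4 1.  0.2] T [-0.04 -0.01  0.  ] w 0.413 q [-0.5   0.39  0.28  1.97 -0.14  0.8   0.97]
```

>>> {"name": "apply_moves", "arguments": {"commands": [[41,0,0,-0.1,0],[41,0,-0.01,-0.1,0],[41,0,-0.02,-0.1,0],[41,0,0,-0.1,0],[41,0,0,0,0]]}}

```text
clock: 3.02
position: [0.5107, 0.0939, 0.0967]
ee_rot: [-0.723, -3.057, 0.0]
force: [-1.9, 2.2, 4.8]
width: 0.407
gripper_force: 2.3
```

>>> {"name": "apply_moves", "arguments": {"commands": [[41,0,0,-0.05,0],[41,0,0,-0.05,0],[41,0,0,0,0]]}}

```text
clock: 3.4
position: [0.5109, 0.094, 0.0946]
ee_rot: [0.724, 3.057, 0.003]
force: [-18.4, -0.2, 54.0]
width: 0.412
gripper_force: 27.0
```

Run:
```python
from h import *
pose();im,d=imaging.get_image("side");cv2.imwrite("pics/s2.png",cv2.resize(im[100:300,200:440,::-1],(720,600)))
```

```text
t 3.4 pos [0.5109 0.094  0.0946] yang 63.4 tz [ 0.001  0.002 -1.   ] F [-18.4  -0.2  54. ] T [-0.1   4.19 -0.02] w 0.412 q [-0.48  0.43  0.26  2.   -0.16  0.74  0.99]
```

View pics/s2.png

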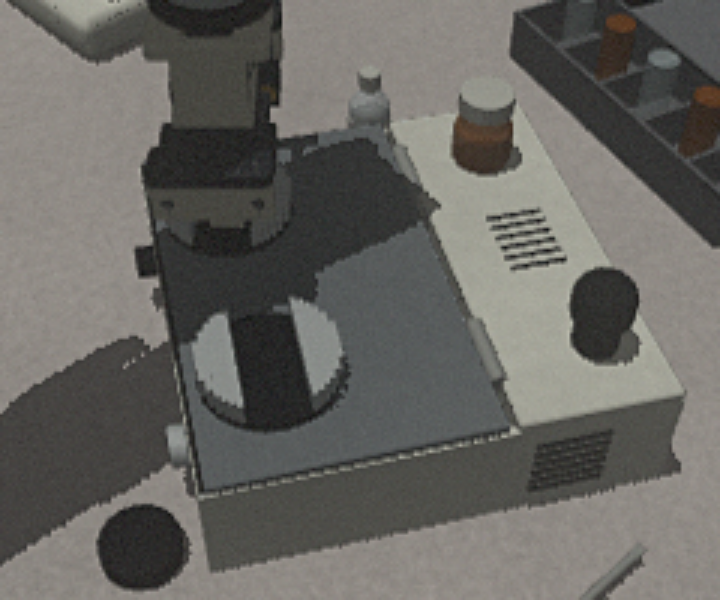

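The hatch is fully down with the fingertips in the slot, and the right fastener, jar and eyepiece are undisturbed. The force is 54 N, more than needed, so I'll ease off and then turn.

>>> {"name": "apply_moves", "arguments": {"commands": [[41,0,0,0.045,0],[41,0,0,0,-0.2],[41,0,0,0,-0.3],[41,0,0,0,-0.3],[41,0,0,0,-0.3]]}}

```text
clock: 4.08
position: [0.5111, 0.0929, 0.0955]
ee_rot: [1.534, 2.741, 0.001]
force: [-9.4, -3.0, 28.5]
width: 0.408
gripper_force: 14.0
```

Run:
```python
from h import *
pose()
```

```text
t 4.08 pos [0.5111 0.0929 0.0955] yang 31.5 tz [ 0.001  0.    -1.   ] F [-9.4 -3.  28.5] T [-0.62  2.13  0.07] w 0.408 q [-0.59  0.44  0.42  2.01 -0.26  0.75  0.53]
```

>>> {"name": "apply_moves", "arguments": {"commands": [[41,0,0,0.01,-0.25],[41,0,0,0,-0.25],[41,0,0,0,-0.25],[41,0,0,0,-0.25],[41,0,0,0,-0.25],[41,0,0,0,-0.25],[41,0,0,0,-0.25],[41,0,0,0,0]]}}

```text
clock: 5.08
position: [0.5117, 0.0928, 0.0957]
ee_rot: [2.548, 1.836, 0.002]
force: [-6.4, -1.7, 21.9]
width: 0.41
gripper_force: 10.8
```

Run:
```python
from h import *
pose()
```

```text
t 5.08 pos [0.5117 0.0928 0.0957] yang -18.4 tz [ 0.002 -0.    -1.   ] F [-6.4 -1.7 21.9] T [-0.41  1.33 -0.03] w 0.41 q [-0.77  0.48  0.66  2.02 -0.42  0.78 -0.17]
```

>>> {"name": "apply_moves", "arguments": {"commands": [[41,0,0,0,-0.2],[41,0,0,0,-0.2],[41,0,0,0,0]]}}

```text
clock: 5.45
position: [0.5124, 0.0928, 0.0958]
ee_rot: [2.717, 1.574, 0.004]
force: [-3.3, -1.7, 18.6]
width: 0.41
gripper_force: 11.8
```

Run:
```python
from h import *
pose()
```

```text
t 5.45 pos [0.5124 0.0928 0.0958] yang -29.8 tz [ 0.003 -0.    -1.   ] F [-3.3 -1.7 18.6] T [-0.35  0.77  0.21] w 0.41 q [-0.8   0.5   0.72  2.02 -0.46  0.79 -0.33]
```

>>> {"name": "apply_moves", "arguments": {"commands": [[41,0,0,0,-0.1],[41,0,0,0,-0.1],[41,0,0,0,0]]}}

```text
clock: 5.82
position: [0.512, 0.0925, 0.0958]
ee_rot: [2.787, 1.445, 0.001]
force: [-4.5, -4.8, 20.7]
width: 0.41
gripper_force: 42.8
```

Run:
```python
from h import *
pose();im,d=imaging.get_image("wrist");cv2.imwrite("pics/w3.png",im[:,:,::-1])
```

```text
t 5.83 pos [0.512  0.0925 0.0958] yang -35.2 tz [ 0.002 -0.002 -1.   ] F [-4.5 -4.8 20.7] T [-1.11  1.09  3.07] w 0.41 q [-0.82  0.5   0.75  2.02 -0.48  0.79 -0.41]
```

View pics/w3.png

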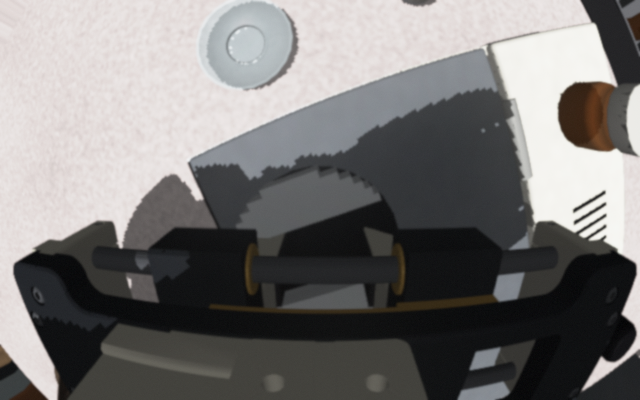

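The torque has jumped to 3 N m, and the tool is 21° past the locked slot direction, which is just the slack. So the fastener is at its stop. I'll unwind within the slack, lift off and go to the right fastener.

>>> {"name": "apply_moves", "arguments": {"commands": [[41,0,0,0.02,0.3],[41,0,0,0.1,0.3],[41,0,0,0.3,0],[41,0,0,0.6,0],[41,0,0,0.5,0],[41,0,0,0.2,0],[41,0,0,0,0]]}}

```text
clock: 6.75
position: [0.5112, 0.0937, 0.1977]
ee_rot: [2.546, 1.84, 0.001]
force: [-0.7, 0.2, -1.5]
width: 0.414
gripper_force: 0.0
```

>>> {"name": "apply_moves", "arguments": {"commands": [[41,-0.06,-0.24,0,0.32],[41,-0.06,-0.24,0,0.32],[41,-0.06,-0.24,0,0.32],[41,-0.06,-0.24,0,0.32],[41,-0.06,-0.24,0,0.32],[41,-0.06,-0.24,0,0.32],[41,-0.06,-0.24,0,0.32],[41,-0.06,-0.24,0,0.32],[41,-0.06,-0.24,0,0.32],[41,-0.06,-0.24,0,0.32],[41,0,0,0,0]]}}

```text
clock: 8.12
position: [0.4739, -0.0513, 0.1965]
ee_rot: [-0.458, -3.106, 0.001]
force: [0.0, 0.9, 0.1]
width: 0.407
gripper_force: 0.0
```

Run:
```python
from h import *
pose();im,d=imaging.get_image("wrist");cv2.imwrite("pics/w4.png",im[:,:,::-1])
im,d=imaging.get_image("scene");cv2.imwrite("pics/s4.png",cv2.resize(im[110:300,210:450,::-1],(720,570)))
```

```text
t 8.12 pos [ 0.4739 -0.0513  0.1965] yang 73.2 tz [-0.002 -0.    -1.   ] F [0.  0.9 0.1] T [0.04 0.05 0.05] w 0.407 q [-0.39  0.23  0.47  1.99 -0.13  0.95  1.42]
```

View pics/w4.png

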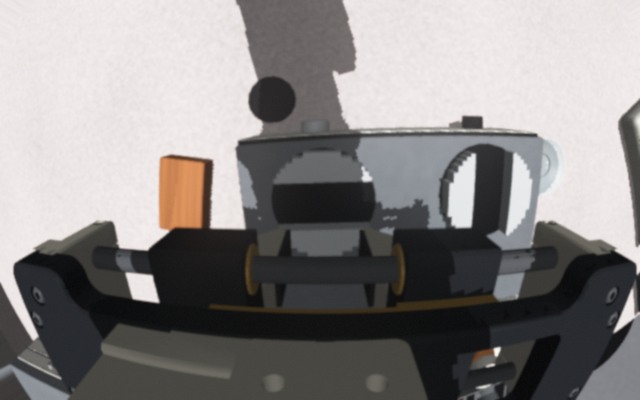

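View pics/s4.png

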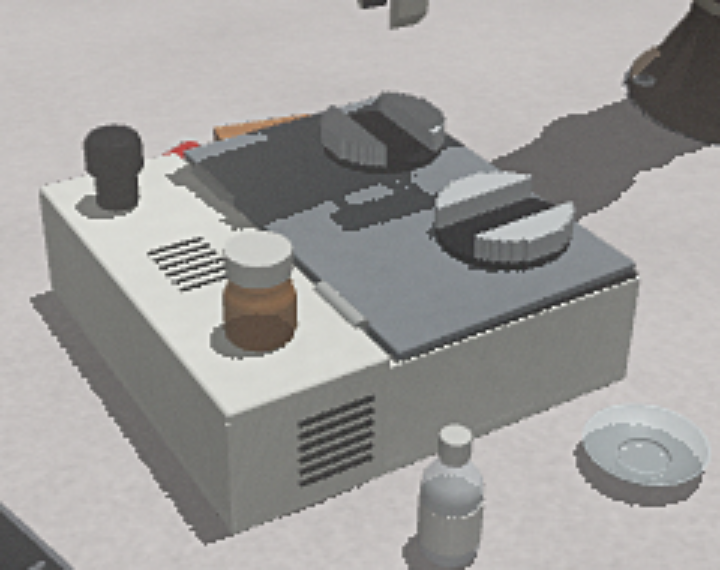

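In both views the left slot is square to the free edge and the hatch stays down. The tool is lined up with the right slot (fastener at (325,190) in the wrist view). I'll descend and press.

>>> {"name": "apply_moves", "arguments": {"commands": [[41,0,0,-0.4,0],[41,0,0,-0.5,0],[41,0,0,-0.4,0],[41,0,0,-0.2,0],[41,0,0,-0.1,0],[41,0,0,-0.05,0],[41,0,0,-0.03,0],[41,0,0,0,0]]}}

```text
clock: 9.22
position: [0.4748, -0.0499, 0.0972]
ee_rot: [-0.454, -3.109, -0.001]
force: [-3.8, 2.9, 5.6]
width: 0.407
gripper_force: 2.3
```

Run:
```python
from h import *
pose()
```

```text
t 9.22 pos [ 0.4748 -0.0499  0.0972] yang 73.4 tz [ 0.     0.001 -1.   ] F [-3.8  2.9  5.6] T [ 0.52  0.7  -0.06] w 0.407 q [-0.33  0.38  0.42  2.1  -0.23  0.71  1.52]
```

>>> {"name": "apply_moves", "arguments": {"commands": [[41,0,-0.01,-0.025,0],[41,0,0,0,-0.2],[41,0,0,0,-0.25],[41,0,0,0,-0.25],[41,0,0,0,-0.25],[41,0,0,0,0]]}}

```text
clock: 9.98
position: [0.4766, -0.0515, 0.0962]
ee_rot: [1.172, 2.911, 0.001]
force: [0.8, -1.3, 6.7]
width: 0.411
gripper_force: 3.2
```

Run:
```python
from h import *
pose()
```

```text
t 9.97 pos [ 0.4766 -0.0515  0.0962] yang 46.1 tz [ 0.004 -0.001 -1.   ] F [ 0.8 -1.3  6.7] T [-0.28 -0.18 -0.  ] w 0.411 q [-0.42  0.4   0.55  2.11 -0.31  0.71  1.13]
```

>>> {"name": "apply_moves", "arguments": {"commands": [[41,0,0,-0.025,0],[41,0,0,0,-0.25],[41,0,0,0,-0.25],[41,0,0,0,-0.25],[41,0,0,0,0]]}}

```text
clock: 10.6
position: [0.4769, -0.0526, 0.0957]
ee_rot: [1.695, 2.64, 0.002]
force: [-3.6, -4.2, 22.8]
width: 0.413
gripper_force: 11.4
```

Run:
```python
from h import *
pose()
```

```text
t 10.6 pos [ 0.4769 -0.0526  0.0957] yang 24.6 tz [ 0.004 -0.001 -1.   ] F [-3.6 -4.2 22.8] T [-1.    0.83 -0.06] w 0.413 q [-0.5   0.42  0.65  2.11 -0.38  0.72  0.83]
```

>>> {"name": "apply_moves", "arguments": {"commands": [[41,0,0,0,-0.25],[41,0,0,0,-0.25],[41,0,0,0,-0.25],[41,0,0,0,-0.25],[41,0,0,0,-0.25],[41,0,0,0,-0.25],[41,0,0,0,-0.2],[41,0,0,0,-0.1],[41,0,0,0,0]]}}

```text
clock: 11.72
position: [0.4762, -0.0542, 0.0956]
ee_rot: [2.674, 1.64, 0.002]
force: [-6.1, -8.8, 23.8]
width: 0.409
gripper_force: 12.3
```

Run:
```python
from h import *
pose()
```

```text
t 11.72 pos [ 0.4762 -0.0542  0.0956] yang -27.0 tz [ 0.004 -0.003 -1.   ] F [-6.1 -8.8 23.8] T [-2.08  1.55  0.08] w 0.409 q [-0.67  0.49  0.92  2.13 -0.56  0.78  0.14]
```

>>> {"name": "apply_moves", "arguments": {"commands": [[41,0,0,0,-0.12],[41,0,0,0,-0.12],[41,0,0,0,0]]}}

```text
clock: 12.1
position: [0.4768, -0.0533, 0.0956]
ee_rot: [2.764, 1.484, 0.003]
force: [-4.1, -6.2, 24.0]
width: 0.412
gripper_force: 32.1
```

Run:
```python
from h import *
pose()
```

```text
t 12.1 pos [ 0.4768 -0.0533  0.0956] yang -33.5 tz [ 0.004 -0.003 -1.   ] F [-4.1 -6.2 24. ] T [-1.49  1.02  1.98] w 0.412 q [-0.69  0.51  0.95  2.13 -0.59  0.79  0.05]
```

The torque is 2 N m, so I'll add a little more to match the left side, then unwind, lift and look.

>>> {"name": "apply_moves", "arguments": {"commands": [[41,0,0,0,-0.06],[41,0,0,0,0],[41,0,0,0.02,0.3],[41,0,0,0.1,0.34],[41,0,0,0.3,0],[41,0,0,0.6,0],[41,0,0,0.6,0],[41,-0.5,0,0.3,0],[41,-0.6,0,0.2,0],[41,-0.6,0,0,0],[41,0,0,0,0]]}}

```text
clock: 13.48
position: [0.3712, -0.0502, 0.221]
ee_rot: [-2.52, -1.866, -0.009]
force: [0.9, 0.8, 0.3]
width: 0.409
gripper_force: 0.0
```

Run:
```python
from h import *
pose()
a,da=imaging.get_image("side");b,db=imaging.get_image("scene")
cv2.imwrite("pics/f.png",np.hstack([cv2.resize(x[:,:,::-1],(400,333)) for x in(a[100:300,220:460],b[105:305,200:440])]))
P=cloud("side",da)
from scipy.ndimage import label
for u,v in[(262,180),(340,215),(320,190),(270,235)]:print(P[v,u].round(4))
```

```text
t 13.47 pos [ 0.3712 -0.0502  0.221 ] yang -17.0 tz [ 0.001  0.008 -1.   ] F [0.9 0.8 0.3] T [-0.01  0.04  0.05] w 0.409 q [-1.16 -0.09  1.15  2.19  0.09  0.99 -0.36]
[0.4696 0.0725 0.0951]
[ 0.5665 -0.0769  0.0894]
[ 0.564  -0.0011  0.089 ]
[ 0.4303 -0.0652  0.0955]
```

View pics/f.png

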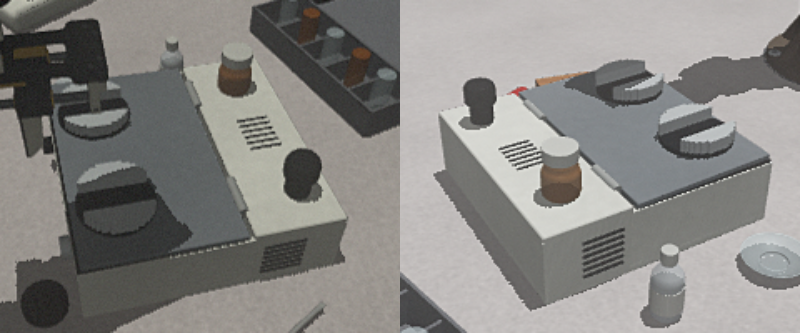

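Both slots are now square to the free edge. The hatch is shut with the robot clear, everything else stands where it was, so I'm handing in.

```bash
python3 -c "
from cell import arm
print(arm.sign_off())"
```

```text
the job is handed in; nothing more can be done
None
```

Both fasteners are turned a quarter turn to their stops, left first, and the hatch stays shut with the robot clear; the objects visible in the final pictures stand where they were, and the job was handed in at about 13.5 s.

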